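Lay the six-sided border stamp chevrons up in the corner of the inking board

TASK

Get the six-sided border stamp ready for inking: roll it round until the flat with the chevrons faces straight up, and lay it on the inking board, flat on the base and snug in the corner, with one long side touching the long batten and one end touching the short batten. Let go of it there, and leave the other things on the table where they are.

Things in the scene. Friction and masses are not known exactly. Their poses are not given: they have to be found in the camera images.
- stamp_mid (a point): Centre of the loose border stamp: a pale beech bar, regular hexagonal prism 140 mm long, 56 mm across flats, 64.7 mm across edges, flats 32.3 mm wide, 0.2 to 0.35 kg; its centre is 28 mm above what it lies on. x runs along the bar, z points out of the chevron flat. It starts dots up, the chevrons on a flat looking down and sideways, 120 degrees from the top. Either end may lead.
- stamp_hole (a point): Middle of the stamp's +x end, where a round black hanging hole 12 mm wide shows; same axes as stamp_mid. Seen facing this end, the flats follow counter-clockwise: chevrons (V shapes), plain, straight cross bars, plain, round dots, plain. Fingers sloped 30 degrees sideways close flat on two opposite slanting flats; swinging them to the opposite slope rolls the bar by one flat.
- board_corner (a point): Inner corner of the fixed inking board, on top of its base, z up. The long batten's inner face is at x = 0 and runs along y; the short batten's is at y = 0 and runs along x; both are 20 mm thick and 34 mm high. The free base reaches to x = -160 and y = +240 mm. The stamp in place lies along y with its centre at x -32.3, y +70, z +28 mm (side edge on the long batten, end on the short one).
- board: The inking board, fixed: plywood base 180 mm (x) by 260 mm (y), its top 12 mm above the table, with one hardwood batten along its far (+x) edge and a shorter one along its right (-y) edge, tops 46 mm above the table; origin under the centre of the base. Nothing of it moves.
- brayer: Bystander: hand ink roller lying on the table, rubber roll 100 mm long and 32 mm thick, wooden handle, 160 mm over all; origin under the roll.
- ink_tin: Bystander: round steel tin of ink, 76 mm across, 60 mm high, standing; origin under its centre.
- flat_block: Bystander: flat rectangular print block 110 x 80 mm with a bar handle on its back, 44 mm high; origin under its centre.
- knife: Bystander: palette knife with a wooden handle, 160 mm long, lying between the stamp and the board; origin about its middle.
- shears: Bystander: open dressmaker's shears with plastic handles, 220 mm long, 12 mm high, lying on the table; origin at the pivot.
- coffee_cup: Bystander: paper coffee cup with lid, 84 mm across, 106 mm high; origin under its centre.
- kraft_roll: Bystander: roll of brown paper 340 mm long, 52 mm thick, lying at the far edge of the table; origin under its middle.

How it is judged (in metres and radians):
At the end, for the whole second after the job is handed in: The stamp lies at rest on the board's base with the chevron flat up (within 3.5 degrees), parallel to the long batten (within 2.3 degrees), touching or within 3 mm of the long batten and of the short batten (angle between stamp_mid's own z axis and vertical below 0.06 rad and angle between the x axis of stamp_mid and the y axis of board_corner, either way round below 0.04 rad and x of stamp_mid in the frame of board_corner between -0.0353 and -0.0295 m and y of stamp_mid in the frame of board_corner between 0.067 and 0.073 m and z of stamp_mid in the frame of board_corner below 0.03 m and linear speed of stamp below 0.01 m/s).
It fails at once if another thing on the table is moved by more than 25 mm (distance of any of brayer, ink_tin, flat_block, knife, shears, coffee_cup, kraft_roll from where it was at the start of the episode above 0.025 m).
It also fails if it takes over 61 s, if anything falls off the work surface, if the arm or the gripper's body presses on something with over 40 N, if the wrist force passes 120 N, or if a joint passes its speed limit or range.

ROBOT

A 6-joint arm with a two-finger parallel gripper is mounted at the origin on the work surface. World frame = base frame: x ahead of the robot, y to its left, z up, the work surface at z = 0. Lengths are in mm, angles in rad, forces in N, time in s.
With the tool pointing down it reaches from about 275 to 1000 mm from the base axis. Payload 8.4 kg.
Tool frame: the origin (TCP) lies midway between the tips of the shut fingers; the grasp point (between the pads) lies grip_depth behind it (grip_depth is the distance from the TCP to the grasp point, in mm); z points along the fingers, y is the line along which they close (so a half turn about z gives the same grasp; the last joint's range is limited). The gripper opens to 85 mm and grips with 20 to 120 N. Pads are 22 mm wide; open, the fingers measure 114 mm over their backs; the gripper's body (76 mm by 85 mm) begins 54 mm behind the grasp point. The pads swing forward as they close: fully open they stand 13 mm farther back than shut.
Start: joints at [1.128, 0.353, 1.633, -0, 1.155, -0.002], TCP at [266.663, 565.259, 193.581] pointing down, gripper open.
Joint ranges: [-2.63, 2.63], [-0.92, 2.1], [0.06, 2.66], [-1.3, 4.44], [0, 2.69], [-3.02, 3.02]. Speed limits (rad/s): [2.22, 2.22, 2.79, 3.14, 3.14, 3.14].

INTERFACE

Orientations are given as [roll, pitch, yaw] about the fixed x, y, z axes, in that order (R = Rz(yaw) Ry(pitch) Rx(roll)).
In Python, from rig import * gives the robot as it stands.
- The arm moves only by the shell command python3 -m creep 'ROWS' [FORCE]. ROWS is JSON, a list of rows, each an object of numbers: "x", "y", "z": the shift along the tool's x, y, z in mm; "rx", "ry", "rz": the turn, a rotation vector about the tool's x, y, z in rad; "hand": the finger opening in mm, from 0 to 85.4. A call has 1 to 20 rows; each row shifts and turns the commanded pose from where the row before left it, along the tool's axes as they then stand; what a row does not reach is not made up. A row lasts 1/8 s, in which the tool goes at most 62.5 mm and 10.7 degrees, less where a joint would pass 70% of its speed; a pose out of reach is approached as far as the arm can. A call with a gripper value outside its range is refused whole. The fingers move at their own pace and stop on an object; FORCE is the grip in N (left out, the last holds). Time passes only in rows, so rows that do not move let the fingers close. It gives the time, the measured TCP pose, the force, the opening and the grip force at its end, in the units of the state.
- sense(): the state, without advancing time (a new reading comes with each control period).
- grab_frame(name): name is "scene" or "side" or "wrist"; returns the picture (420x560x3 uint8, red, green, blue); there is no depth.
- get_calibration(name): a dict with "K" (3x3 intrinsics, pixels), "R" (3x3) and "t" (3): a world point X has camera coordinates R X + t. Camera axes: x right, y down, z forward; pixel columns grow to the right and rows downward; lengths in mm; the calibration is good to about 2 mm. A picture is of the moment at which its call begins: read the wrist's pose just before it. get_calibration takes no time and is no camera call; for the wrist camera it gives the pose at the moment of the call.
- sign_off(): hands the job in; it is judged then, once.
The state is a dict: "clock": time; "qpos": joint angles; "qvel": joint speeds; "joint_efforts": joint torques, N m; "eef_pos": TCP position; "tcp_rot": TCP orientation; "contact_force": force on the tool from outside, world axes, zero at the start; "wrist_torque": the same for the moment, N m; "opening": opening from 0.0 (shut) to 1.0 (fully open); "grasp_force": force on a finger pad.
Only numpy, scipy, OpenCV 4.12 (cv2) and the standard library are available. Lean on these libraries where they do the work, as an engineer would, in place of code of your own. Each camera call takes 0.05 s, during which the arm holds its last target. There are 200 camera calls.

## Working session

There is one attempt and no reset: what is moved stays moved. The work goes in short steps, Python scripts to look and compute and a shell command to move; the robot and the scene stay as the last step left them, time stands still between calls to the robot, and variables do not carry over. Pictures are saved under pics/ and viewed, at most 10 in all, crops included, and the job is handed in when it is done.

```bash
mkdir -p pics; ls; python3 - <<'E'
from rig import *
import cv2
s=sense();print({k:s[k] for k in('clock','eef_pos','tcp_rot','opening')})
try: print(grip_depth)
except Exception as e: print(e)
for n in('scene','side'):
    cv2.imwrite(f'pics/{n}0.png',grab_frame(n)[:,:,::-1]); c=get_calibration(n); print(n,c)
E
```

```text
pics
{'clock': 0.0, 'eef_pos': array([266.4296603 , 564.76753201, 192.85112521]), 'tcp_rot': array([-3.14016286e+00, -1.50075108e-05,  2.70078920e+00]), 'opening': 0.9964486080370611}
18.700000000000003
scene {'K': array([[381.9020488 ,   0.        , 277.59009205],
       [  0.        , 381.9020488 , 206.92007556],
       [  0.        ,   0.        ,   1.        ]]), 'R': array([[-0.82614464,  0.56342298,  0.00629106],
       [ 0.42767538,  0.63428959, -0.64402677],
       [-0.36684983, -0.52936874, -0.76497708]]), 't': array([ 454.73063078, -231.74609451, 1436.86724712])}
side {'K': array([[468.89524885,   0.        , 279.42468991],
       [  0.        , 468.89524885, 210.55655999],
       [  0.        ,   0.        ,   1.        ]]), 'R': array([[ 9.97442646e-01, -7.14713927e-02,  9.28637690e-05],
       [-3.45003160e-02, -4.82617660e-01, -8.75151371e-01],
       [ 6.25931050e-02,  8.72910095e-01, -4.83849221e-01]]), 't': array([-576.92842855,   81.65136856, 1222.29912661])}
```

View pics/scene0.png

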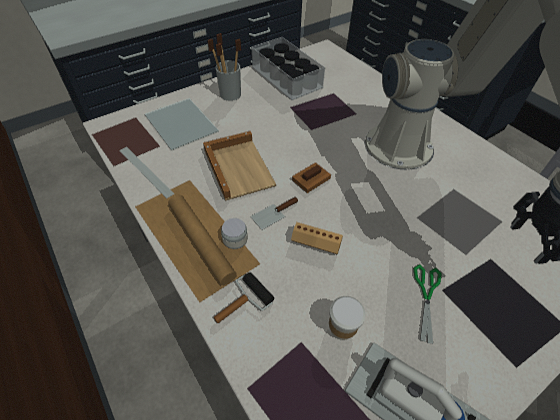

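View pics/side0.png

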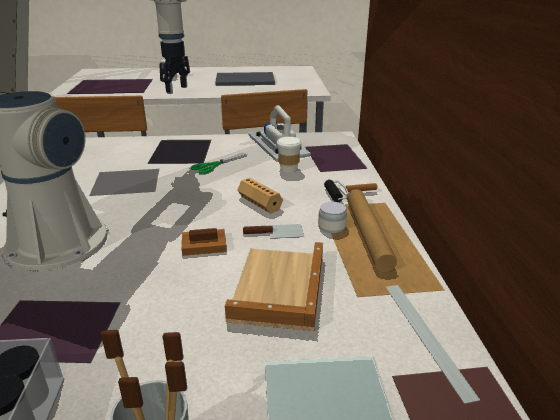

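The scene view shows the stamp at about (315,237), dots up, and the board at about (238,165). In the side view they are at (260,194) and (278,287). The knife lies between them. I'll take enlarged crops to get the corner points.

```bash
python3 - <<'E'
import cv2,numpy as np
a=cv2.imread('pics/scene0.png');b=cv2.imread('pics/side0.png')
def crop(im,x,y,w,h,s): return cv2.resize(im[y:y+h,x:x+w],None,fx=s,fy=s,interpolation=cv2.INTER_CUBIC)
A=np.hstack([crop(a,280,205,75,60,5),crop(a,198,125,80,75,5)[:300]])
B=np.hstack([crop(b,230,170,60,60,5),crop(b,220,235,115,100,4)[:][:300] if 0 else crop(b,220,235,115,100,3)])
A=A[:, :800];w=800
C=np.zeros((600,800,3),np.uint8);C[:300,:A.shape[1]]=A;C[300:600,:B.shape[1]]=B
cv2.imwrite('pics/crop0.png',C)
E
```

```text
(no output)
```

View pics/crop0.png

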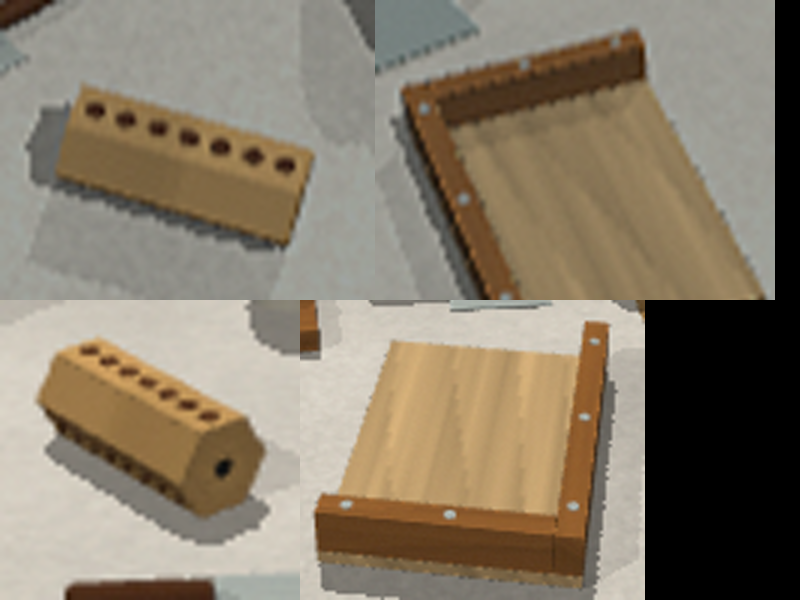

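```bash
cat > h.py <<'E'
from rig import *
import numpy as np,cv2
from scipy.spatial.transform import Rotation as Ro
def ray(c,uv,z):
    d=c['R'].T@np.linalg.solve(c['K'],[uv[0],uv[1],1.]);o=-c['R'].T@c['t'];return o+d*(z-o[2])/d[2]
E
python3 - <<'E'
from h import *
np.set_printoptions(precision=1,suppress=True)
a=get_calibration('scene');b=get_calibration('side')
A=lambda x,y,z:ray(a,(280+x/5-.4,205+y/5-.4),z)
B=lambda x,y,z:ray(b,(230+x/5-.4,170+(y-300)/5-.4),z)
C=lambda x,y,z:ray(a,(198+(x-375)/5-.4,125+y/5-.4),z)
D=lambda x,y,z:ray(b,(220+(x-300)/3-.3,235+(y-300)/3-.3),z)
print('stamp far edge scene',A(83,86,56),A(314,150,56),'dots',A(95,110,56),A(286,165,56))
print('side edges',B(100,338,56),B(248,420,56),B(62,350,56),B(200,425,56),'hole',B(223,467,28),'dots',B(90,351,56),B(209,416,56))
print('board outer corner',C(402,92,46),'short end',C(640,30,46),'inner base',C(452,124,12),'short inner end base',C(645,80,12))
print('side: inner top corner',D(560,513,46),'long end outer/inner',D(608,322,46),D(585,322,46),'short left inner',D(322,495,46),'base far left',D(393,341,12),'bat corner base',D(577,355,12))
for n,z,u in(('knife',0,None),):pass
kn=[ray(b,p,8) for p in((243,230),(302,231))];print('knife',kn)
print('tin',ray(b,(333,212),60),'block',ray(b,(204,236),30),'shears',ray(b,(215,163),6),'brayer',ray(b,(333,190),16))
E
```

```text
stamp far edge scene [561.4 113.   56. ] [478.6 225.1  56. ] dots [566.  131.3  56. ] [498.8 224.3  56. ]
side edges [504.1 243.8  56. ] [586.8 126.3  56. ] [480.8 228.1  56. ] [559.1 121.9  56. ] hole [572.1 122.6  28. ] dots [497.7 225.5  56. ] [564.8 132.9  56. ]
board outer corner [ 622.7 -368.9   46. ] short end [ 444.4 -333.5   46. ] inner base [ 594.4 -355.1   12. ] short inner end base [ 451.2 -318.4   12. ]
side: inner top corner [ 607.1 -349.8   46. ] long end outer/inner [ 674.2 -120.6   46. ] [ 655.6 -119.2   46. ] short left inner [ 449.2 -320.1   46. ] base far left [500.2 -84.5  12. ] bat corner base [ 650.7 -116.1   12. ]
knife [array([481.2,  12.1,   8. ]), array([638.7,  -4.3,   8. ])]
tin [720.4   1.   60. ] block [383.  -46.5  30. ] shears [383.8 480.3   6. ] brayer [760.4 217.7  16. ]
```

```bash
cat >> h.py <<'E'
np.set_printoptions(precision=4,suppress=True)
def tool(ang,tilt): # ang: world angle (deg) of tool x; tilt about tool x (deg), 0 = down
    return Ro.from_euler('z',ang,degrees=True)*Ro.from_euler('x',180+tilt,degrees=True)
def go(c,ang,tilt,D,off=(0,0,0)):
    s=sense();R0=Ro.from_euler('xyz',s['tcp_rot']);R1=tool(ang,tilt)
    T=np.array(c,float)+off+D*R1.as_matrix()[:,2]
    d=T-s['eef_pos']
    print('t',s['clock'],'TCP',s['eef_pos'],'->',T)
    print('rot',(R0.inv()*R1).as_rotvec(),'shift in new frame',R1.inv().apply(d),'in old',R0.inv().apply(d))
E
python3 - <<'E'
from h import *
go((531,179,28),126,-30,-90)
b=get_calibration('side');print(ray(b,(289,140),106))
E
```

```text
t 0.1 TCP [266.4443 564.8301 192.9216] -> [494.5942 152.5497 105.9423]
rot [-0.5137 -0.131   0.4902] shift in new frame [-467.6451  -93.5071   46.4487] in old [-382.2536 -275.4089   87.3216]
[641.1716 424.208  106.    ]
```

```bash
python3 -m creep '[{"rx":-0.128,"ry":-0.033,"rz":0.1225},{"rx":-0.128,"ry":-0.033,"rz":0.1225},{"rx":-0.128,"ry":-0.033,"rz":0.1225},{"rx":-0.128,"ry":-0.033,"rz":0.1225},{"x":-39,"y":-7.8,"z":0},{"x":-39,"y":-7.8,"z":0},{"x":-39,"y":-7.8,"z":0},{"x":-39,"y":-7.8,"z":0},{"x":-39,"y":-7.8,"z":0},{"x":-39,"y":-7.8,"z":0},{"x":-39,"y":-7.8,"z":0},{"x":-39,"y":-7.8,"z":0},{"x":-39,"y":-7.8,"z":0},{"x":-39,"y":-7.8,"z":15},{"x":-39,"y":-7.8,"z":15},{"x":-39,"y":-7.8,"z":15,"hand":72}]' 40; python3 - <<'E'
from h import *
go((531,179,28),126,-30,-90)
c=get_calibration('wrist');f=grab_frame('wrist');cv2.imwrite('pics/w1.png',f[:,:,::-1]);np.savez('w1.npz',**c)
E
```

```text
t 0.1 TCP [266.4443 564.8301 192.9216] -> [494.5942 152.5497 105.9423]
rot [-0.5137 -0.131   0.4902] shift in new frame [-467.6451  -93.5071   46.4487] in old [-382.2536 -275.4089   87.3216]schema error: expected keys x, y, z, rx, ry, rz, hand
```

View pics/w1.png

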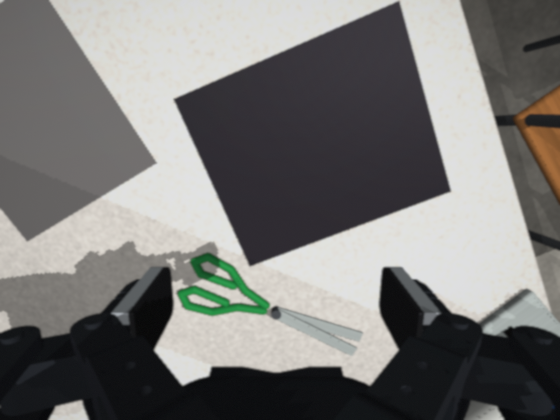

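The move was refused because every row needs all seven keys. The wrist view therefore still shows the shears, with the fingers at about (140,310) and (410,310).

```bash
python3 -m creep '[{"x":0,"y":0,"z":0,"rx":-0.128,"ry":-0.033,"rz":0.1225,"hand":85},{"x":0,"y":0,"z":0,"rx":-0.128,"ry":-0.033,"rz":0.1225,"hand":85},{"x":0,"y":0,"z":0,"rx":-0.128,"ry":-0.033,"rz":0.1225,"hand":85},{"x":0,"y":0,"z":0,"rx":-0.128,"ry":-0.033,"rz":0.1225,"hand":85},{"x":-39,"y":-7.8,"z":0,"rx":0,"ry":0,"rz":0,"hand":72},{"x":-39,"y":-7.8,"z":0,"rx":0,"ry":0,"rz":0,"hand":72},{"x":-39,"y":-7.8,"z":0,"rx":0,"ry":0,"rz":0,"hand":72},{"x":-39,"y":-7.8,"z":0,"rx":0,"ry":0,"rz":0,"hand":72},{"x":-39,"y":-7.8,"z":0,"rx":0,"ry":0,"rz":0,"hand":72},{"x":-39,"y":-7.8,"z":0,"rx":0,"ry":0,"rz":0,"hand":72},{"x":-39,"y":-7.8,"z":0,"rx":0,"ry":0,"rz":0,"hand":72},{"x":-39,"y":-7.8,"z":0,"rx":0,"ry":0,"rz":0,"hand":72},{"x":-39,"y":-7.8,"z":0,"rx":0,"ry":0,"rz":0,"hand":72},{"x":-39,"y":-7.8,"z":15,"rx":0,"ry":0,"rz":0,"hand":72},{"x":-39,"y":-7.8,"z":15,"rx":0,"ry":0,"rz":0,"hand":72},{"x":-39,"y":-7.8,"z":15,"rx":0,"ry":0,"rz":0,"hand":72},{"x":0,"y":0,"z":0,"rx":0,"ry":0,"rz":0,"hand":72}]' 40; python3 - <<'E'
from h import *
go((531,179,28),126,-30,-90)
c=get_calibration('wrist');f=grab_frame('wrist');cv2.imwrite('pics/w2.png',f[:,:,::-1]);np.savez('w2.npz',**c);print(sense()['opening'])
E
```

```text
clock: 2.28
eef_pos: [512.8, 154.5, 119.5]
tcp_rot: [2.672, 0.022, 2.239]
contact_force: [0.4, -0.7, -0.6]
opening: 0.847
grasp_force: 0.0
t 2.275 TCP [512.7802 154.5234 119.5443] -> [494.5942 152.5497 105.9423]
rot [-0.0539  0.0002  0.0451] shift in new frame [  9.0927 -20.5474   3.8432] in old [ 10.0067 -19.8796   4.9304]
0.8435183364537048
```

View pics/w2.png

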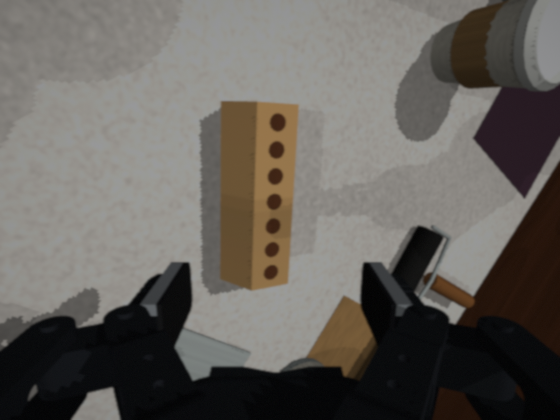

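The wrist view shows the bar with its dot row running from (278,122) to (270,272), and the fingers on either side of that line.

```bash
python3 - <<'E'
from h import *
c=dict(np.load('w2.npz'))
p=ray(c,(278,122),56);q=ray(c,(270.5,272),56);m=(p+q)/2
# flat edges left and right of dot row at both ends, z=56
print(p,q,m,'len',np.linalg.norm(p-q),'ang',np.degrees(np.arctan2(*(p-q)[1::-1])))
L=[ray(c,u,56) for u in((257,102),(254,289))];Rr=[ray(c,u,56) for u in((298,105),(288,283))]
print('edge angs',[np.degrees(np.arctan2(*(e[0]-e[1])[1::-1])) for e in(L,Rr)],'centre',np.mean(L+Rr,axis=0),[np.linalg.norm(e[0]-e[1]) for e in (L,Rr)])
a=np.degrees(np.arctan2(*(p-q)[1::-1]));ctr=[*m[:2],28]
go(ctr,a,-30,-70)
E
```

```text
[500.2837 225.1224  56.    ] [566.9686 132.0486  56.    ] [533.6261 178.5855  56.    ] len 114.49718019874918 ang 125.62055763099671
edge angs [np.float64(126.80824040816253), np.float64(126.15012683089253)] centre [533.9655 178.8209  56.    ] [np.float64(138.9810283956193), np.float64(139.41663071214927)]
t 2.325 TCP [511.8563 155.5139 119.8908] -> [505.1749 158.201   88.6218]
rot [-0.054  -0.0038  0.0515] shift in new frame [  6.0757 -18.9828  25.1467] in old [  6.9128 -17.2633  26.1497]
```

```bash
python3 -m creep '[{"x":0,"y":0,"z":0,"rx":-0.054,"ry":-0.002,"rz":0.047,"hand":72},{"x":6,"y":-19,"z":10,"rx":0,"ry":0,"rz":0,"hand":72},{"x":0,"y":0,"z":0,"rx":0,"ry":0,"rz":0,"hand":72},{"x":0,"y":0,"z":0,"rx":0,"ry":0,"rz":0,"hand":72}]' 40 >/dev/null; python3 - <<'E'
from h import *
go((533.7,178.7,28),126,-30,-30)
E
```

```text
t 2.825 TCP [499.6123 155.4742 103.3863] -> [521.5647 169.8832  53.9808]
rot [0.0025 0.0009 0.0028] shift in new frame [-1.2462 -1.9875 55.9011] in old [-1.1923 -2.1285 55.8971]
```

```bash
python3 -m creep '[{"x":-1.2,"y":-2,"z":25,"rx":0,"ry":0,"rz":0,"hand":72},{"x":0,"y":0,"z":25,"rx":0,"ry":0,"rz":0,"hand":72},{"x":0,"y":0,"z":20,"rx":0,"ry":0,"rz":0,"hand":72},{"x":0,"y":0,"z":15,"rx":0,"ry":0,"rz":0,"hand":72},{"x":0,"y":0,"z":4,"rx":0,"ry":0,"rz":0,"hand":72},{"x":0,"y":0,"z":0,"rx":0,"ry":0,"rz":0,"hand":72}]'; python3 - <<'E'
from h import *
go((533.7,178.7,28),126,-30,9)
cv2.imwrite('pics/s3.png',cv2.resize(grab_frame('side')[130:250,180:340],None,fx=5,fy=5,interpolation=cv2.INTER_CUBIC)[:,:,::-1])
E
```

```text
clock: 3.58
eef_pos: [535.0, 179.3, 25.0]
tcp_rot: [2.616, 0.002, 2.201]
contact_force: [0.7, 0.2, 0.7]
opening: 0.841
grasp_force: 0.0
t 3.575 TCP [534.9899 179.3302  24.977 ] -> [537.3406 181.345   20.2058]
rot [0.0023 0.0007 0.0022] shift in new frame [0.2483 0.287  5.675 ] in old [0.2518 0.2744 5.6755]
```

View pics/s3.png

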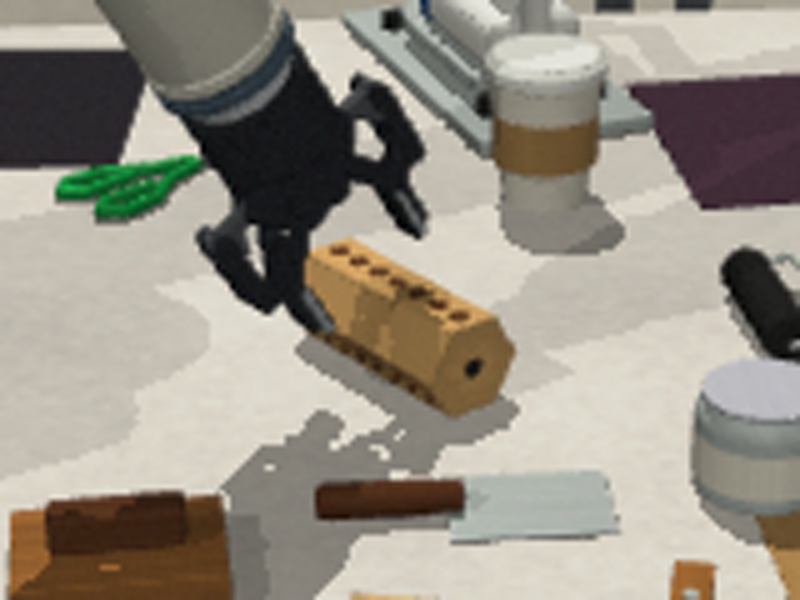

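```bash
python3 - <<'E'
from h import *
b=get_calibration('side');s=sense();R=Ro.from_euler('xyz',s['tcp_rot']).as_matrix();p=s['eef_pos']
def px(X):
    v=b['K']@(b['R']@X+b['t']);u=v[:2]/v[2];return (u-[180,130])*5
for n,o in(('low tip',(0,-36,-8)),('up tip',(0,36,-8)),('TCP',(0,0,0)),('body',(0,0,-73))):print(n,px(p+R@np.array(o,float)))
h=np.array([.588,-.809,0]);c=np.array([533.7,178.7,28]);print(px(c),px(c+70*h),px(c-70*h))
E
```

```text
low tip [356.6652 361.2365]
up tip [437.8549 276.3862]
TCP [403.0707 326.9277]
body [350.6896 247.824 ]
[400.9352 323.1167] [475.8517 365.309 ] [330.8772 283.6608]
```

```bash
python3 - <<'E'
from h import *
c=get_calibration('wrist');s=sense();R=Ro.from_euler('xyz',s['tcp_rot']).as_matrix();p=s['eef_pos']
px=lambda c,X:(lambda v:v[:2]/v[2])(c['K']@(c['R']@X+c['t']))
for o in((0,-36,-8),(0,36,-8),(0,-36,-40),(0,36,-40),(0,0,0)):print(o,px(c,p+R@np.array(o,float)))
print('cam in tool',R.T@(-c['R'].T@c['t']-p),'\n',c['R']@R)
f=grab_frame('wrist');g=grab_frame('scene')
im=np.zeros((420,800,3),np.uint8);im[:,:500]=f[:,30:530];im[:300,500:]=cv2.resize(g[200:275,280:355],None,fx=4,fy=4,interpolation=cv2.INTER_CUBIC)
cv2.imwrite('pics/c4.png',im[:,:,::-1])
b=get_calibration('scene')
for o in((0,-36,-8),(0,36,-8),(0,-36,-40),(0,36,-40)):print(o,(px(b,p+R@np.array(o,float))-[280,200])*4+[500,0])
E
```

```text
(0, -36, -8) [207.196  249.0151]
(0, 36, -8) [342.644  248.8335]
(0, -36, -40) [193.4424 275.2236]
(0, 36, -40) [356.1839 274.9954]
(0, 0, 0) [274.9511 243.6951]
cam in tool [  66.6397    0.3562 -180.6216] 
 [[-0.001   1.     -0.0011]
 [-0.9647 -0.0013 -0.2632]
 [-0.2632  0.0008  0.9647]]
(0, -36, -8) [656.2689 128.5155]
(0, 36, -8) [637.359  164.6986]
(0, -36, -40) [665.4243  90.3456]
(0, 36, -40) [646.8705 124.5936]
```

View pics/c4.png

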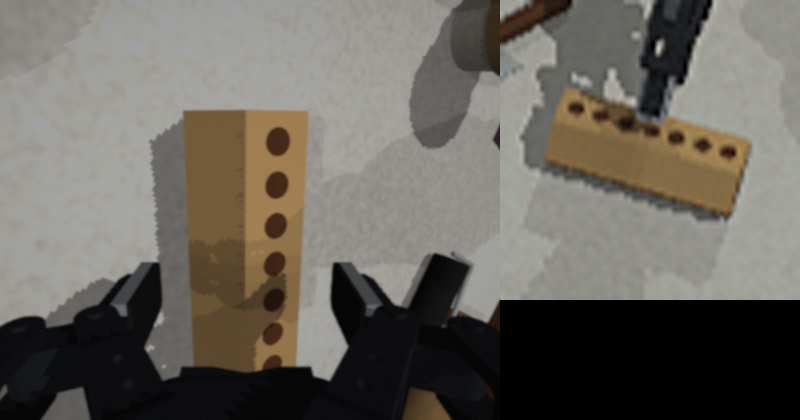

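```bash
cat >> h.py <<'E'
def tri(*obs):
    A=np.zeros((3,3));y=np.zeros(3)
    for c,u in obs:
        d=c['R'].T@np.linalg.solve(c['K'],[u[0],u[1],1.]);d/=np.linalg.norm(d);o=-c['R'].T@c['t'];P=np.eye(3)-np.outer(d,d);A+=P;y+=P@o
    return np.linalg.solve(A,y)
E
python3 - <<'E'
from h import *
w,b,a=[get_calibration(n) for n in('wrist','side','scene')];s=sense();R=Ro.from_euler('xyz',s['tcp_rot']).as_matrix();p=s['eef_pos']
for X in(tri((b,(264.2,176.8)),(a,(317,229.5))),tri((b,(264.2,176.8)),(w,(363,263))),tri((b,(245,195.6)),(w,(190,263)))):print(X,R.T@(X-p))
E
```

```text
[545.0037 184.9156  84.0206] [ -1.275   39.656  -44.9341]
[546.0477 192.3132  78.1437] [  4.1031  41.2062 -37.2514]
[489.2168 152.6236  39.9551] [  5.5591 -37.9018 -39.0349]
```

```bash
python3 -m creep '[{"x":0,"y":0,"z":8,"rx":0,"ry":0,"rz":0,"hand":72},{"x":0,"y":0,"z":7,"rx":0,"ry":0,"rz":0,"hand":72},{"x":0,"y":0,"z":0,"rx":0,"ry":0,"rz":0,"hand":72}]';  python3 - <<'E'
from h import *
go((533.7,178.7,28),126,-30,30)
im=np.zeros((500,800,3),np.uint8)
f=grab_frame('side')[150:220,210:300];g=grab_frame('scene')[200:275,280:355]
f=cv2.resize(f,None,fx=5,fy=5,interpolation=cv2.INTER_CUBIC);g=cv2.resize(g,None,fx=4,fy=4,interpolation=cv2.INTER_CUBIC)
im[:350,:450]=f;im[:300,460:760]=g
cv2.imwrite('pics/c5.png',im[:350,:,::-1])
E
```

```text
clock: 4.1
eef_pos: [540.7, 183.3, 11.7]
tcp_rot: [2.616, 0.002, 2.2]
contact_force: [0.2, -0.1, -0.2]
opening: 0.842
grasp_force: 0.0
t 4.1 TCP [540.7357 183.3019  11.7377] -> [545.8353 187.5168   2.0192]
rot [0.0018 0.001  0.0016] shift in new frame [ 0.4125  0.8592 11.718 ] in old [ 0.4232  0.8388 11.7191]
```

View pics/c5.png

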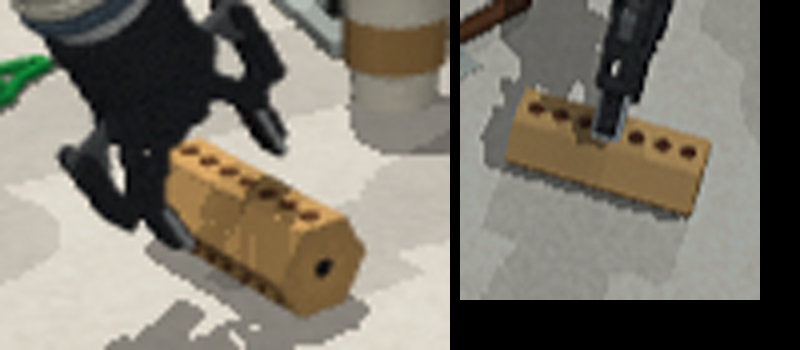

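```bash
python3 -m creep '[{"x":0,"y":0.8,"z":9,"rx":0,"ry":0,"rz":0,"hand":72},{"x":0,"y":0,"z":8,"rx":0,"ry":0,"rz":0,"hand":72},{"x":0,"y":0,"z":0,"rx":0,"ry":0,"rz":0,"hand":72}]' && python3 -m creep '[{"x":0,"y":0,"z":0,"rx":0,"ry":0,"rz":0,"hand":50},{"x":0,"y":0,"z":0,"rx":0,"ry":0,"rz":0,"hand":50},{"x":0,"y":0,"z":0,"rx":0,"ry":0,"rz":0,"hand":50},{"x":0,"y":0,"z":0,"rx":0,"ry":0,"rz":0,"hand":50}]' 50
```

```text
clock: 4.58
eef_pos: [548.1, 188.7, -2.8]
tcp_rot: [2.617, 0.002, 2.2]
contact_force: [0.3, -0.4, 0.2]
opening: 0.841
grasp_force: 0.0
clock: 5.08
eef_pos: [547.9, 188.5, -2.2]
tcp_rot: [2.616, 0.002, 2.2]
contact_force: [-3.9, -2.5, 5.4]
opening: 0.642
grasp_force: 51.7
```

```bash
python3 -m creep '[{"x":0,"y":7,"z":-12,"rx":0,"ry":0,"rz":0,"hand":50},{"x":0,"y":7,"z":-12,"rx":0,"ry":0,"rz":0,"hand":50},{"x":0,"y":6,"z":-10.6,"rx":0,"ry":0,"rz":0,"hand":50},{"x":0,"y":-5.2,"z":-0.4,"rx":0.15,"ry":0,"rz":0,"hand":50},{"x":0,"y":-5.2,"z":-0.4,"rx":0.15,"ry":0,"rz":0,"hand":50},{"x":0,"y":-5.2,"z":-0.4,"rx":0.15,"ry":0,"rz":0,"hand":50},{"x":0,"y":-5.2,"z":-0.4,"rx":0.15,"ry":0,"rz":0,"hand":50},{"x":0,"y":-5.2,"z":-0.4,"rx":0.15,"ry":0,"rz":0,"hand":50},{"x":0,"y":-5.2,"z":-0.4,"rx":0.15,"ry":0,"rz":0,"hand":50},{"x":0,"y":-5.2,"z":-0.4,"rx":0.147,"ry":0,"rz":0,"hand":50},{"x":0,"y":0,"z":0,"rx":0,"ry":0,"rz":0,"hand":50},{"x":0,"y":0,"z":0,"rx":0,"ry":0,"rz":0,"hand":50}]'; python3 - <<'E'
from h import *
go((533.7,178.7,28),126,30,35)
E
```

```text
clock: 6.58
eef_pos: [520.5, 203.6, 33.7]
tcp_rot: [-2.958, -0.067, 2.243]
contact_force: [-0.4, -1.0, -3.8]
opening: 0.637
grasp_force: 55.1
t 6.575 TCP [520.5285 203.578   33.6943] -> [519.5422 168.4138  -2.3109]
rot [ 0.3385 -0.0483  0.0648] shift in new frame [-27.8687  -0.5884  41.9149] in old [-29.2652 -16.0674  37.6731]
```

```bash
python3 -m creep '[{"x":-6,"y":-3,"z":0,"rx":0.068,"ry":-0.01,"rz":0.013,"hand":50},{"x":-6,"y":-3,"z":0,"rx":0.068,"ry":-0.01,"rz":0.013,"hand":50},{"x":-6,"y":-3,"z":0,"rx":0.068,"ry":-0.01,"rz":0.013,"hand":50},{"x":-6,"y":-3,"z":0,"rx":0.068,"ry":-0.01,"rz":0.013,"hand":50},{"x":-4,"y":-1,"z":0,"rx":0.068,"ry":-0.01,"rz":0.013,"hand":50},{"x":0,"y":0,"z":0,"rx":0,"ry":0,"rz":0,"hand":50}]'; python3 - <<'E'
from h import *
go((533.7,178.7,28),126,30,35)
print(sense()['qpos'])
E
```

```text
clock: 7.32
eef_pos: [528.4, 173.9, 36.1]
tcp_rot: [-2.617, 0.001, 2.199]
contact_force: [-1.1, 0.2, -2.0]
opening: 0.641
grasp_force: 55.1
t 7.325 TCP [528.3515 173.8725  36.0782] -> [519.5422 168.4138  -2.3109]
rot [-0.0014  0.0011 -0.0003] shift in new frame [ 0.7618 10.2438 38.4137] in old [ 0.8083 10.2961 38.3987]
[ 0.3952  0.7416  1.4846 -0.1183  1.4293 -0.1856]
```

```bash
python3 -m creep '[{"x":0.8,"y":4,"z":12,"rx":0,"ry":0,"rz":0,"hand":50},{"x":0,"y":3,"z":12,"rx":0,"ry":0,"rz":0,"hand":50},{"x":0,"y":3,"z":9,"rx":0,"ry":0,"rz":0,"hand":50},{"x":0,"y":0,"z":3,"rx":0,"ry":0,"rz":0,"hand":50},{"x":0,"y":0,"z":0,"rx":0,"ry":0,"rz":0,"hand":50}]'; python3 - <<'E'
from h import *
go((533.7,178.7,28),126,30,35)
E
```

```text
clock: 7.95
eef_pos: [520.5, 169.2, 0.6]
tcp_rot: [-2.615, 0.002, 2.2]
contact_force: [0.5, 0.3, -2.5]
opening: 0.641
grasp_force: 55.1
t 7.95 TCP [520.545  169.2069   0.5797] -> [519.5422 168.4138  -2.3109]
rot [-0.0026  0.0019 -0.0003] shift in new frame [-0.0522  0.339   3.142 ] in old [-0.0461  0.3473  3.1412]
```

```bash
python3 -m creep '[{"x":0,"y":0.6,"z":1.1,"rx":0,"ry":0,"rz":0,"hand":50},{"x":0,"y":0.6,"z":1.1,"rx":0,"ry":0,"rz":0,"hand":50},{"x":0,"y":0,"z":0,"rx":0,"ry":0,"rz":0,"hand":50}]'
```

```text
clock: 8.32
eef_pos: [520.7, 169.3, -1.8]
tcp_rot: [-2.616, 0.002, 2.2]
contact_force: [0.4, -0.1, -2.5]
opening: 0.64
grasp_force: 55.1
```

```bash
python3 -m creep '[{"x":0,"y":0.5,"z":0.9,"rx":0,"ry":0,"rz":0,"hand":50},{"x":0,"y":0,"z":0,"rx":0,"ry":0,"rz":0,"hand":50}]';python3 -m creep '[{"x":0,"y":0.4,"z":0.6,"rx":0,"ry":0,"rz":0,"hand":50},{"x":0,"y":0,"z":0,"rx":0,"ry":0,"rz":0,"hand":50}]'
```

```text
clock: 8.57
eef_pos: [520.8, 169.2, -2.1]
tcp_rot: [-2.616, 0.002, 2.2]
contact_force: [0.2, 0.3, 4.0]
opening: 0.638
grasp_force: 55.9
clock: 8.82
eef_pos: [520.8, 169.2, -2.2]
tcp_rot: [-2.615, 0.002, 2.2]
contact_force: [-1.1, -0.2, 10.5]
opening: 0.64
grasp_force: 56.4
```

```bash
python3 -m creep '[{"x":0,"y":0,"z":0,"rx":0,"ry":0,"rz":0,"hand":66},{"x":0,"y":0,"z":0,"rx":0,"ry":0,"rz":0,"hand":66},{"x":0,"y":0,"z":-12,"rx":0,"ry":0,"rz":0,"hand":72},{"x":0,"y":0,"z":-20,"rx":0,"ry":0,"rz":0,"hand":72},{"x":0,"y":0,"z":-25,"rx":0,"ry":0,"rz":0,"hand":72},{"x":0,"y":0,"z":-20,"rx":0,"ry":0,"rz":0,"hand":72},{"x":0,"y":0,"z":0,"rx":0,"ry":0,"rz":0,"hand":72}]' && python3 -m creep '[{"x":0,"y":-3.8,"z":0.2,"rx":-0.09,"ry":0,"rz":0,"hand":72},{"x":0,"y":-3.8,"z":0.2,"rx":-0.09,"ry":0,"rz":0,"hand":72},{"x":0,"y":-3.8,"z":0.2,"rx":-0.09,"ry":0,"rz":0,"hand":72},{"x":0,"y":-3.8,"z":0.2,"rx":-0.09,"ry":0,"rz":0,"hand":72},{"x":0,"y":-3.8,"z":0.2,"rx":-0.09,"ry":0,"rz":0,"hand":72},{"x":0,"y":-3.8,"z":0.2,"rx":-0.09,"ry":0,"rz":0,"hand":72},{"x":0,"y":-3.8,"z":0.2,"rx":-0.09,"ry":0,"rz":0,"hand":72},{"x":0,"y":-3.8,"z":0.2,"rx":-0.09,"ry":0,"rz":0,"hand":72},{"x":0,"y":-3.8,"z":0.2,"rx":-0.09,"ry":0,"rz":0,"hand":72},{"x":0,"y":-3.8,"z":0.2,"rx":-0.09,"ry":0,"rz":0,"hand":72},{"x":0,"y":-3.8,"z":0.2,"rx":-0.09,"ry":0,"rz":0,"hand":72},{"x":0,"y":-3.8,"z":0.2,"rx":-0.057,"ry":0,"rz":0,"hand":72},{"x":0,"y":0,"z":0,"rx":0,"ry":0,"rz":0,"hand":72}]'; python3 - <<'E'
from h import *
go((533.7,178.7,28),126,-30,-40)
w=get_calibration('wrist');f=grab_frame('wrist');np.savez('w6.npz',**w)
cv2.imwrite('pics/w6.png',f[:,:,::-1])
px=lambda c,X:(lambda v:v[:2]/v[2])(c['K']@(c['R']@X+c['t']))
h=np.array([.588,-.809,0]);c=np.array([533.7,178.7,28]);r=np.array([.809,.588,0])
for e in(-70,70):
  for q in(-16.2,16.2):print(e,q,px(w,c+e*h+q*r+[0,0,28]))
E
```

```text
clock: 9.7
eef_pos: [553.5, 193.0, 64.5]
tcp_rot: [-2.619, 0.003, 2.2]
contact_force: [0.0, 0.2, -0.6]
opening: 0.843
grasp_force: 0.0
clock: 11.32
eef_pos: [515.5, 171.4, 62.2]
tcp_rot: [2.66, -0.01, 2.205]
contact_force: [-0.1, 0.2, -0.6]
opening: 0.847
grasp_force: 0.0
t 11.325 TCP [515.456  171.3748  62.1724] -> [517.5197 166.9443  62.641 ]
rot [-0.0422 -0.0115 -0.0001] shift in new frame [-4.7973 -0.5752 -0.8732] in old [-4.7871 -0.6122 -0.9034]
-70 -16.2 [274.1309 121.9171]
-70 16.2 [324.8441 121.9597]
70 -16.2 [274.6365 352.7555]
70 16.2 [317.5927 338.309 ]
```

View pics/w6.png

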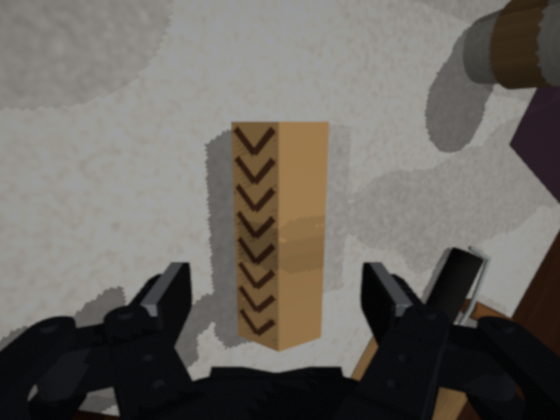

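The wrist view shows the chevron flat now on the upper left, and the plain top flat runs from (279,122) to (322,337). The bar lies about 2.6 mm further out than before. Next is the second grasp.

```bash
python3 -m creep '[{"x":-4.8,"y":2,"z":0,"rx":-0.042,"ry":-0.0115,"rz":0,"hand":72},{"x":0,"y":0,"z":20,"rx":0,"ry":0,"rz":0,"hand":72},{"x":0,"y":0,"z":20,"rx":0,"ry":0,"rz":0,"hand":72},{"x":0,"y":0,"z":10,"rx":0,"ry":0,"rz":0,"hand":72},{"x":0,"y":0,"z":0,"rx":0,"ry":0,"rz":0,"hand":72}]'; python3 - <<'E'
from h import *
go((535.8,180.2,28),126,-30,34)
E
```

```text
clock: 12.0
eef_pos: [542.1, 184.8, 20.4]
tcp_rot: [2.617, 0.001, 2.202]
contact_force: [0.1, -0.0, -0.3]
opening: 0.844
grasp_force: 0.0
t 12.0 TCP [542.0976 184.8127  20.4351] -> [549.5533 190.1923  -1.4449]
rot [ 0.0014 -0.0008  0.0026] shift in new frame [-0.0302 -2.9779 23.5455] in old [-0.0423 -3.0115 23.5412]
```

```bash
python3 -m creep '[{"x":0,"y":-3,"z":12,"rx":0,"ry":0,"rz":0,"hand":72},{"x":0,"y":0,"z":11,"rx":0,"ry":0,"rz":0,"hand":72},{"x":0,"y":0,"z":0,"rx":0,"ry":0,"rz":0,"hand":72},{"x":0,"y":0,"z":0,"rx":0,"ry":0,"rz":0,"hand":50},{"x":0,"y":0,"z":0,"rx":0,"ry":0,"rz":0,"hand":50},{"x":0,"y":0,"z":0,"rx":0,"ry":0,"rz":0,"hand":50},{"x":0,"y":0,"z":0,"rx":0,"ry":0,"rz":0,"hand":50}]' 50; python3 - <<'E'
from h import *
go((535.8,180.2,28),126,-30,34)
E
python3 -m creep '[{"x":0,"y":5,"z":-8.6,"rx":0,"ry":0,"rz":0,"hand":50},{"x":0,"y":5,"z":-8.6,"rx":0,"ry":0,"rz":0,"hand":50},{"x":0,"y":5,"z":-8.6,"rx":0,"ry":0,"rz":0,"hand":50},{"x":0,"y":5,"z":-8.6,"rx":0,"ry":0,"rz":0,"hand":50},{"x":0,"y":-3,"z":-0.2,"rx":0.0873,"ry":0,"rz":0,"hand":50},{"x":0,"y":-3,"z":-0.2,"rx":0.0873,"ry":0,"rz":0,"hand":50},{"x":0,"y":-3,"z":-0.2,"rx":0.0873,"ry":0,"rz":0,"hand":50},{"x":0,"y":-3,"z":-0.2,"rx":0.0873,"ry":0,"rz":0,"hand":50},{"x":0,"y":-3,"z":-0.2,"rx":0.0873,"ry":0,"rz":0,"hand":50},{"x":0,"y":-3,"z":-0.2,"rx":0.0873,"ry":0,"rz":0,"hand":50},{"x":0,"y":-3,"z":-0.2,"rx":0.0873,"ry":0,"rz":0,"hand":50},{"x":0,"y":-3,"z":-0.2,"rx":0.0873,"ry":0,"rz":0,"hand":50},{"x":0,"y":-3,"z":-0.2,"rx":0.0873,"ry":0,"rz":0,"hand":50},{"x":0,"y":-3,"z":-0.2,"rx":0.0873,"ry":0,"rz":0,"hand":50},{"x":0,"y":-3,"z":-0.2,"rx":0.0873,"ry":0,"rz":0,"hand":50},{"x":0,"y":-3,"z":-0.2,"rx":0.0873,"ry":0,"rz":0,"hand":50},{"x":0,"y":0,"z":0,"rx":0,"ry":0,"rz":0,"hand":50}]';python3 - <<'E'
from h import *
go((535.8,180.2,28),126,30,34)
E
```

```text
clock: 12.88
eef_pos: [549.1, 189.4, 0.4]
tcp_rot: [2.615, 0.002, 2.201]
contact_force: [-3.8, -1.2, 7.9]
opening: 0.641
grasp_force: 52.2
t 12.875 TCP [549.0893 189.4094   0.3637] -> [549.5533 190.1923  -1.4449]
rot [0.0033 0.0005 0.0028] shift in new frame [ 0.3607 -0.1806  1.9841] in old [ 0.3622 -0.1861  1.9833]
clock: 15.0
eef_pos: [521.8, 181.5, 37.4]
tcp_rot: [-2.744, -0.021, 2.216]
contact_force: [-0.3, 0.9, -3.7]
opening: 0.637
grasp_force: 54.6
t 15.0 TCP [521.8335 181.4621  37.395 ] -> [522.0467 170.2077  -1.4449]
rot [ 0.1261 -0.0116  0.025 ] shift in new frame [-9.2303 13.8404 36.8577] in old [-9.9507  8.8629 38.1795]
```

```bash
python3 -m creep '[{"x":-5,"y":0,"z":0,"rx":0.063,"ry":-0.006,"rz":0.0125,"hand":50},{"x":-4.2,"y":0,"z":0,"rx":0.063,"ry":-0.006,"rz":0.0125,"hand":50},{"x":0,"y":6,"z":10,"rx":0,"ry":0,"rz":0,"hand":50},{"x":0,"y":6,"z":10,"rx":0,"ry":0,"rz":0,"hand":50},{"x":0,"y":0.8,"z":8,"rx":0,"ry":0,"rz":0,"hand":50},{"x":0,"y":0,"z":4,"rx":0,"ry":0,"rz":0,"hand":50},{"x":0,"y":0,"z":0,"rx":0,"ry":0,"rz":0,"hand":50}]'; python3 - <<'E'
from h import *
go((535.8,180.2,28),126,30,32)
E
```

```text
clock: 15.88
eef_pos: [522.3, 171.1, 3.9]
tcp_rot: [-2.618, -0.002, 2.199]
contact_force: [1.2, -1.0, -3.4]
opening: 0.64
grasp_force: 54.6
t 15.875 TCP [522.3348 171.1185   3.9354] -> [522.8557 170.7954   0.2872]
rot [ 0.0001 -0.0014  0.0009] shift in new frame [-0.5676  2.0246  3.0437] in old [-0.5737  2.0236  3.0431]
```

```bash
python3 -m creep '[{"x":0,"y":1,"z":1.5,"rx":0,"ry":0,"rz":0,"hand":50},{"x":0,"y":1,"z":1.4,"rx":0,"ry":0,"rz":0,"hand":50},{"x":0,"y":0,"z":0,"rx":0,"ry":0,"rz":0,"hand":50}]';python3 -m creep '[{"x":0,"y":0.5,"z":0.9,"rx":0,"ry":0,"rz":0,"hand":50},{"x":0,"y":0,"z":0,"rx":0,"ry":0,"rz":0,"hand":50}]'
```

```text
clock: 16.25
eef_pos: [523.0, 171.6, 0.5]
tcp_rot: [-2.618, -0.002, 2.199]
contact_force: [0.4, -0.3, -3.0]
opening: 0.638
grasp_force: 54.7
clock: 16.5
eef_pos: [523.0, 171.6, 0.4]
tcp_rot: [-2.618, -0.001, 2.199]
contact_force: [-0.5, 1.2, 4.2]
opening: 0.639
grasp_force: 55.4
```

```bash
python3 -m creep '[{"x":0,"y":0,"z":0,"rx":0,"ry":0,"rz":0,"hand":66},{"x":0,"y":0,"z":0,"rx":0,"ry":0,"rz":0,"hand":66},{"x":0,"y":0,"z":-12,"rx":0,"ry":0,"rz":0,"hand":72},{"x":0,"y":0,"z":-20,"rx":0,"ry":0,"rz":0,"hand":72},{"x":0,"y":0,"z":-25,"rx":0,"ry":0,"rz":0,"hand":72},{"x":0,"y":0,"z":-18,"rx":0,"ry":0,"rz":0,"hand":72},{"x":0,"y":0,"z":0,"rx":0,"ry":0,"rz":0,"hand":72}]' >/dev/null&& python3 -m creep '[{"x":0,"y":-3.4,"z":0.2,"rx":-0.0805,"ry":0,"rz":0,"hand":72},{"x":0,"y":-3.4,"z":0.2,"rx":-0.0805,"ry":0,"rz":0,"hand":72},{"x":0,"y":-3.4,"z":0.2,"rx":-0.0805,"ry":0,"rz":0,"hand":72},{"x":0,"y":-3.4,"z":0.2,"rx":-0.0805,"ry":0,"rz":0,"hand":72},{"x":0,"y":-3.4,"z":0.2,"rx":-0.0805,"ry":0,"rz":0,"hand":72},{"x":0,"y":-3.4,"z":0.2,"rx":-0.0805,"ry":0,"rz":0,"hand":72},{"x":0,"y":-3.4,"z":0.2,"rx":-0.0805,"ry":0,"rz":0,"hand":72},{"x":0,"y":-3.4,"z":0.2,"rx":-0.0805,"ry":0,"rz":0,"hand":72},{"x":0,"y":-3.4,"z":0.2,"rx":-0.0805,"ry":0,"rz":0,"hand":72},{"x":0,"y":-3.4,"z":0.2,"rx":-0.0805,"ry":0,"rz":0,"hand":72},{"x":0,"y":-3.4,"z":0.2,"rx":-0.0805,"ry":0,"rz":0,"hand":72},{"x":0,"y":-3.4,"z":0.2,"rx":-0.0805,"ry":0,"rz":0,"hand":72},{"x":0,"y":-3.4,"z":0.2,"rx":-0.0805,"ry":0,"rz":0,"hand":72},{"x":0,"y":0,"z":0,"rx":0,"ry":0,"rz":0,"hand":72}]'; python3 - <<'E'
from h import *
go((535.8,180.2,28),126,-30,-40)
w=get_calibration('wrist');f=grab_frame('wrist');np.savez('w7.npz',**w)
cv2.imwrite('pics/w7.png',f[:,:,::-1])
px=lambda c,X:(lambda v:v[:2]/v[2])(c['K']@(c['R']@X+c['t']))
h=np.array([.588,-.809,0]);c=np.array([535.8,180.2,28]);r=np.array([.809,.588,0])
for e in(-70,70):
  for q in(-16.2,16.2):print(e,q,px(w,c+e*h+q*r+[0,0,28]))
E
```

```text
clock: 19.12
eef_pos: [517.4, 173.6, 63.5]
tcp_rot: [2.663, -0.014, 2.204]
contact_force: [0.8, 0.0, 0.2]
opening: 0.84
grasp_force: 0.0
t 19.125 TCP [517.4036 173.572   63.4717] -> [519.6197 168.4443  62.641 ]
rot [-0.0453 -0.0152 -0.0022] shift in new frame [-5.451  -1.4728  0.1088] in old [-5.4558 -1.4562  0.0925]
-70 -16.2 [272.3796 123.2702]
-70 16.2 [322.9665 123.2105]
70 -16.2 [273.5896 352.9335]
70 16.2 [316.5294 338.61  ]
```

View pics/w7.png

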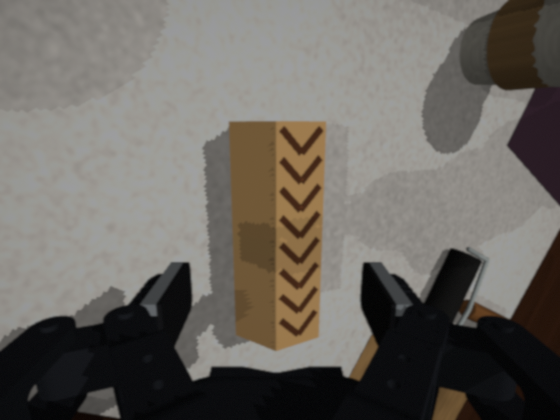

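The wrist view shows the chevrons up, with the top flat running from (276,122) to (319,337). Pictures viewed now stand at ten, so from here I'll use numbers only. Next I'll fit the board's edges in the saved frames.

```bash
python3 - <<'E'
from h import *
np.set_printoptions(precision=2,suppress=True)
for n,seed,eds in(('side',(278,280),{'x0':((313,255),(307,300),12),'y0':((240,302),(298,306),46),'left':((250,250),(236,295),12),'far':((253,248.5),(310,253),12)}),('scene',(240,170),{'y0':((217,149),(248,141),12),'x0':((212,148),(223,182),46)})):
    im=cv2.imread(f'pics/{n}0.png');hsv=cv2.cvtColor(im,cv2.COLOR_BGR2HSV);lab=cv2.cvtColor(im,cv2.COLOR_BGR2LAB).astype(float)
    print(n,'seed hsv',hsv[seed[1],seed[0]])
    c=get_calibration(n);g=cv2.GaussianBlur(im,(0,0),.7).astype(float)
    for k,(p,q,z) in eds.items():
        p,q=np.array(p,float),np.array(q,float);t=(q-p)/np.linalg.norm(q-p);nrm=np.array([-t[1],t[0]])
        pts=[]
        for a in np.linspace(.06,.94,40):
            m=p+a*(q-p);s=np.arange(-5,5.01,.25)
            P=(m+s[:,None]*nrm).astype(np.float32)
            v=np.stack([cv2.remap(g[:,:,ch].astype(np.float32),P[:,:1],P[:,1:],1).ravel() for ch in range(3)],1)
            e=np.linalg.norm(v[4:]-v[:-4],axis=1);i=e.argmax();pts.append(m+s[i+2]*nrm)
        W=np.array([ray(c,u,z)[:2] for u in pts]).astype(np.float32)
        for _ in range(3):
            vx,vy,x0,y0=cv2.fitLine(W,cv2.DIST_HUBER,0,.01,.01).ravel();d=np.abs((W-[x0,y0])@[-vy,vx]);k2=d<max(2,2*np.median(d));W=W[k2]
        print(k,len(W),'pt',x0,y0,'ang',np.degrees(np.arctan2(vy,vx)),'res',np.median(d))
E
```

```text
side seed hsv [ 18 111 196]
x0 39 pt 631.656 -212.6487 ang 77.79652 res 0.47633722
y0 36 pt 548.39856 -339.5748 ang -12.611926 res 0.52246386
left 40 pt 478.09634 -177.75104 ang 77.88902 res 0.39801806
far 40 pt 586.9954 -102.25266 ang -12.942952 res 0.73696625
scene seed hsv [ 19  98 141]
y0 38 pt 524.3832 -335.27072 ang -12.254861 res 1.2404374
x0 24 pt 641.1457 -239.80324 ang 68.08591 res 2.4662056
```

```bash
python3 -m creep '[{"x":-5.5,"y":0.5,"z":0,"rx":-0.045,"ry":-0.015,"rz":-0.002,"hand":72},{"x":0,"y":0,"z":20,"rx":0,"ry":0,"rz":0,"hand":72},{"x":0,"y":0,"z":20,"rx":0,"ry":0,"rz":0,"hand":72},{"x":0,"y":0,"z":10,"rx":0,"ry":0,"rz":0,"hand":72},{"x":0,"y":0,"z":0,"rx":0,"ry":0,"rz":0,"hand":72}]'; python3 - <<'E'
from h import *
go((536.7,182.4,28),126,-30,34)
E
```

```text
clock: 19.8
eef_pos: [543.1, 186.1, 21.0]
tcp_rot: [2.618, -0.001, 2.202]
contact_force: [-1.0, 0.4, 0.0]
opening: 0.845
grasp_force: 0.0
t 19.8 TCP [543.1256 186.0791  21.041 ] -> [550.4533 192.3923  -1.4449]
rot [-0.0005 -0.0021  0.0026] shift in new frame [ 0.8004 -2.8953 24.2929] in old [ 0.757  -2.8816 24.2959]
```

```bash
python3 -m creep '[{"x":0.8,"y":-2.9,"z":12,"rx":0,"ry":0,"rz":0,"hand":72},{"x":0,"y":0,"z":11,"rx":0,"ry":0,"rz":0,"hand":72},{"x":0,"y":0,"z":0,"rx":0,"ry":0,"rz":0,"hand":72},{"x":0,"y":0,"z":0,"rx":0,"ry":0,"rz":0,"hand":50},{"x":0,"y":0,"z":0,"rx":0,"ry":0,"rz":0,"hand":50},{"x":0,"y":0,"z":0,"rx":0,"ry":0,"rz":0,"hand":50},{"x":0,"y":0,"z":0,"rx":0,"ry":0,"rz":0,"hand":50}]' 50; python3 - <<'E'
from h import *
go((536.7,182.4,28),126,-30,34)
E
python3 -m creep '[{"x":0,"y":5,"z":-8.6,"rx":0,"ry":0,"rz":0,"hand":50},{"x":0,"y":8,"z":-13.8,"rx":0,"ry":0,"rz":0,"hand":50},{"x":0,"y":10,"z":-17.3,"rx":0,"ry":0,"rz":0,"hand":50},{"x":0,"y":10,"z":-17.3,"rx":0,"ry":0,"rz":0,"hand":50},{"x":0,"y":7,"z":-12,"rx":0,"ry":0,"rz":0,"hand":50},{"x":0,"y":0,"z":0,"rx":0,"ry":0,"rz":0,"hand":50}]';python3 - <<'E'
from h import *
go((575.7,-264.2,100),77.6,-30,32)
E
```

```text
clock: 20.68
eef_pos: [549.6, 191.3, 1.0]
tcp_rot: [2.617, 0.001, 2.202]
contact_force: [-4.4, -1.8, 7.3]
opening: 0.638
grasp_force: 51.8
t 20.675 TCP [549.6367 191.3164   1.0111] -> [550.4533 192.3923  -1.4449]
rot [ 0.0013 -0.0008  0.0027] shift in new frame [ 0.3905 -0.1081  2.7735] in old [ 0.3886 -0.1108  2.7736]
clock: 21.42
eef_pos: [550.2, 191.3, 81.1]
tcp_rot: [2.616, 0.002, 2.202]
contact_force: [0.7, -0.6, -3.5]
opening: 0.634
grasp_force: 54.4
t 21.425 TCP [550.1689 191.3311  81.1085] -> [ 591.3268 -267.6358   72.2872]
rot [ 0.0027 -0.4231  0.7346] shift in new frame [-439.4222  115.7539   77.0166] in old [-394.7822 -210.3553 -110.9957]
```

```bash
python3 -m creep '[{"x":0,"y":0,"z":0,"rx":0,"ry":-0.053,"rz":0.092,"hand":50},{"x":0,"y":0,"z":0,"rx":0,"ry":-0.053,"rz":0.092,"hand":50},{"x":0,"y":0,"z":0,"rx":0,"ry":-0.053,"rz":0.092,"hand":50},{"x":0,"y":0,"z":0,"rx":0,"ry":-0.053,"rz":0.092,"hand":50},{"x":0,"y":0,"z":0,"rx":0,"ry":-0.053,"rz":0.092,"hand":50},{"x":0,"y":0,"z":0,"rx":0,"ry":-0.053,"rz":0.092,"hand":50},{"x":0,"y":0,"z":0,"rx":0,"ry":-0.053,"rz":0.092,"hand":50},{"x":0,"y":0,"z":0,"rx":0,"ry":-0.053,"rz":0.092,"hand":50},{"x":0,"y":0,"z":0,"rx":0,"ry":0,"rz":0,"hand":50}]' >/dev/null; python3 -m creep '[{"x":-31,"y":8.3,"z":5,"rx":0,"ry":0,"rz":0,"hand":50},{"x":-31,"y":8.3,"z":5,"rx":0,"ry":0,"rz":0,"hand":50},{"x":-31,"y":8.3,"z":5,"rx":0,"ry":0,"rz":0,"hand":50},{"x":-31,"y":8.3,"z":5,"rx":0,"ry":0,"rz":0,"hand":50},{"x":-31,"y":8.3,"z":5,"rx":0,"ry":0,"rz":0,"hand":50},{"x":-31,"y":8.3,"z":5,"rx":0,"ry":0,"rz":0,"hand":50},{"x":-31,"y":8.3,"z":5,"rx":0,"ry":0,"rz":0,"hand":50},{"x":-31,"y":8.3,"z":5,"rx":0,"ry":0,"rz":0,"hand":50},{"x":-31,"y":8.3,"z":5,"rx":0,"ry":0,"rz":0,"hand":50},{"x":-31,"y":8.3,"z":5,"rx":0,"ry":0,"rz":0,"hand":50},{"x":-31,"y":8.3,"z":5,"rx":0,"ry":0,"rz":0,"hand":50},{"x":-31,"y":8.3,"z":5,"rx":0,"ry":0,"rz":0,"hand":50},{"x":0,"y":0,"z":0,"rx":0,"ry":0,"rz":0,"hand":50}]'; python3 - <<'E'
from h import *
go((575.7,-264.2,70),77.6,-30,31.2)
E
```

```text
clock: 24.18
eef_pos: [712.8, -163.5, 67.2]
tcp_rot: [2.658, 0.009, 1.729]
contact_force: [-0.3, 0.4, -2.6]
opening: 0.64
grasp_force: 54.4
t 24.175 TCP [ 712.7521 -163.4842   67.1749] -> [ 590.9361 -267.5499   42.98  ]
rot [-0.0374 -0.1735  0.3324] shift in new frame [-127.7962  -95.7795  -27.3605] in old [ -83.3331 -132.5952  -41.5729]
```

```bash
python3 -m creep '[{"x":0,"y":7.5,"z":-13,"rx":0,"ry":0,"rz":0,"hand":50},{"x":0,"y":7.5,"z":-13,"rx":0,"ry":0,"rz":0,"hand":50},{"x":0,"y":0,"z":0,"rx":-0.006,"ry":-0.029,"rz":0.055,"hand":50},{"x":0,"y":0,"z":0,"rx":-0.006,"ry":-0.029,"rz":0.055,"hand":50},{"x":0,"y":0,"z":0,"rx":-0.006,"ry":-0.029,"rz":0.055,"hand":50},{"x":0,"y":0,"z":0,"rx":-0.006,"ry":-0.029,"rz":0.055,"hand":50},{"x":0,"y":0,"z":0,"rx":-0.006,"ry":-0.029,"rz":0.055,"hand":50},{"x":0,"y":0,"z":0,"rx":-0.006,"ry":-0.029,"rz":0.055,"hand":50},{"x":0,"y":0,"z":0,"rx":0,"ry":0,"rz":0,"hand":50}]'; python3 - <<'E'
from h import *
go((575.7,-264.2,80),77.6,-30,31.2)
E
```

```text
clock: 25.3
eef_pos: [712.5, -159.3, 97.4]
tcp_rot: [2.622, 0.001, 1.359]
contact_force: [-0.1, 0.1, -3.0]
opening: 0.63
grasp_force: 54.4
t 25.3 TCP [ 712.4903 -159.2927   97.4378] -> [ 590.9361 -267.5499   52.98  ]
rot [-0.0044 -0.0011  0.0043] shift in new frame [-131.8337 -104.9101   -9.2344] in old [-131.3765 -105.5097   -8.9135]
```

```bash
python3 -m creep '[{"x":-22,"y":-17.5,"z":-1.5,"rx":0,"ry":0,"rz":0,"hand":50},{"x":-22,"y":-17.5,"z":-1.5,"rx":0,"ry":0,"rz":0,"hand":50},{"x":-22,"y":-17.5,"z":-1.5,"rx":0,"ry":0,"rz":0,"hand":50},{"x":-22,"y":-17.5,"z":-1.5,"rx":0,"ry":0,"rz":0,"hand":50},{"x":-22,"y":-17.5,"z":-1.5,"rx":0,"ry":0,"rz":0,"hand":50},{"x":-22,"y":-17.5,"z":-1.5,"rx":-0.004,"ry":-0.001,"rz":0.004,"hand":50},{"x":0,"y":0,"z":0,"rx":0,"ry":0,"rz":0,"hand":50},{"x":0,"y":0,"z":0,"rx":0,"ry":0,"rz":0,"hand":50}]'; python3 - <<'E'
from h import *
go((575.7,-264.2,43),77.6,-30,31.2)
for n in('scene','side'): np.save(n+'8.npy',grab_frame(n))
f=np.load('side8.npy');hs=cv2.cvtColor(f,cv2.COLOR_RGB2HSV);g=cv2.imread('pics/side0.png')
print('knife/tin change', [np.abs(f[y0:y1,x0:x1,::-1].astype(int)-g[y0:y1,x0:x1]).mean() for x0,x1,y0,y1 in((242,304,222,240),(316,350,200,238))])
E
```

```text
clock: 26.3
eef_pos: [591.8, -269.3, 53.6]
tcp_rot: [2.617, -0.0, 1.352]
contact_force: [-0.3, -0.2, -3.1]
opening: 0.629
grasp_force: 54.4
t 26.3 TCP [ 591.794  -269.2571   53.6353] -> [ 590.9361 -267.5499   15.98  ]
rot [ 0.0009  0.0012 -0.002 ] shift in new frame [  1.4832 -19.8708  32.0082] in old [  1.4795 -19.9023  31.9887]
knife/tin change [np.float64(97.889486260454), np.float64(9.155830753353973)]
```

```bash
python3 -m creep '[{"x":1.5,"y":-7,"z":11,"rx":0,"ry":0,"rz":0,"hand":50},{"x":0,"y":-7,"z":11,"rx":0,"ry":0,"rz":0,"hand":50},{"x":0,"y":-3.5,"z":6,"rx":0,"ry":0,"rz":0,"hand":50},{"x":0,"y":-2.3,"z":4,"rx":0,"ry":0,"rz":0,"hand":50},{"x":0,"y":0,"z":0,"rx":0,"ry":0,"rz":0,"hand":50}]'; python3 -m creep '[{"x":0,"y":-0.7,"z":1.2,"rx":0,"ry":0,"rz":0,"hand":50},{"x":0,"y":0,"z":0,"rx":0,"ry":0,"rz":0,"hand":50}]'; python3 - <<'E'
from h import *
go((575.7,-264.2,40),77.6,-30,31.2)
E
```

```text
clock: 27.02
eef_pos: [591.0, -266.7, 15.4]
tcp_rot: [2.618, -0.0, 1.353]
contact_force: [0.6, 0.1, -3.4]
opening: 0.636
grasp_force: 54.4
clock: 27.28
eef_pos: [590.7, -267.2, 14.3]
tcp_rot: [2.618, -0.0, 1.352]
contact_force: [0.2, -1.0, -3.5]
opening: 0.638
grasp_force: 54.4
t 27.275 TCP [ 590.6868 -267.1838   14.2862] -> [ 590.9361 -267.5499   12.98  ]
rot [ 0.0003  0.001  -0.0022] shift in new frame [-0.304  -0.3742  1.2922] in old [-0.3036 -0.3739  1.2924]
```

```bash
python3 -m creep '[{"x":0,"y":3.5,"z":2,"rx":0,"ry":0,"rz":0,"hand":50},{"x":0,"y":3.5,"z":2,"rx":0,"ry":0,"rz":0,"hand":50},{"x":0,"y":0,"z":0,"rx":0,"ry":0,"rz":0,"hand":50}]'; python3 -m creep '[{"x":0,"y":1.3,"z":0.75,"rx":0,"ry":0,"rz":0,"hand":50},{"x":0,"y":0,"z":0,"rx":0,"ry":0,"rz":0,"hand":50}]';python3 -m creep '[{"x":0,"y":1.3,"z":0.75,"rx":0,"ry":0,"rz":0,"hand":50},{"x":0,"y":0,"z":0,"rx":0,"ry":0,"rz":0,"hand":50}]'
```

```text
clock: 27.65
eef_pos: [598.9, -269.2, 14.3]
tcp_rot: [2.617, -0.0, 1.352]
contact_force: [0.2, 0.4, -3.1]
opening: 0.638
grasp_force: 54.4
clock: 27.9
eef_pos: [599.8, -269.4, 14.1]
tcp_rot: [2.618, -0.0, 1.352]
contact_force: [-0.3, 0.6, -2.9]
opening: 0.636
grasp_force: 54.4
clock: 28.15
eef_pos: [601.3, -269.8, 14.1]
tcp_rot: [2.618, -0.0, 1.352]
contact_force: [0.9, 0.7, -4.3]
opening: 0.636
grasp_force: 54.4
```

```bash
for i in 1 2; do :; done; python3 -m creep '[{"x":0,"y":1,"z":0.6,"rx":0,"ry":0,"rz":0,"hand":50},{"x":0,"y":0,"z":0,"rx":0,"ry":0,"rz":0,"hand":50}]';python3 -m creep '[{"x":0,"y":1,"z":0.6,"rx":0,"ry":0,"rz":0,"hand":50},{"x":0,"y":0,"z":0,"rx":0,"ry":0,"rz":0,"hand":50}]'
```

```text
clock: 28.4
eef_pos: [602.5, -270.0, 14.1]
tcp_rot: [2.618, -0.0, 1.352]
contact_force: [-0.3, 0.3, -3.4]
opening: 0.639
grasp_force: 54.4
clock: 28.65
eef_pos: [603.6, -270.2, 14.1]
tcp_rot: [2.618, -0.0, 1.352]
contact_force: [-0.3, 0.3, -2.7]
opening: 0.632
grasp_force: 54.4
```

```bash
python3 -m creep '[{"x":0,"y":1,"z":0.6,"rx":0,"ry":0,"rz":0,"hand":50},{"x":0,"y":0,"z":0,"rx":0,"ry":0,"rz":0,"hand":50}]';python3 -m creep '[{"x":0,"y":1,"z":0.6,"rx":0,"ry":0,"rz":0,"hand":50},{"x":0,"y":0,"z":0,"rx":0,"ry":0,"rz":0,"hand":50}]'
```

```text
clock: 28.9
eef_pos: [604.7, -270.5, 14.1]
tcp_rot: [2.618, -0.0, 1.352]
contact_force: [-0.8, -0.3, -2.7]
opening: 0.634
grasp_force: 54.4
clock: 29.15
eef_pos: [605.8, -270.7, 14.0]
tcp_rot: [2.618, -0.0, 1.352]
contact_force: [0.1, 0.1, -3.5]
opening: 0.631
grasp_force: 54.4
```

```bash
python3 -m creep '[{"x":0,"y":1,"z":0.6,"rx":0,"ry":0,"rz":0,"hand":50},{"x":0,"y":0,"z":0,"rx":0,"ry":0,"rz":0,"hand":50}]';python3 -m creep '[{"x":0,"y":0.8,"z":0.5,"rx":0,"ry":0,"rz":0,"hand":50},{"x":0,"y":0,"z":0,"rx":0,"ry":0,"rz":0,"hand":50}]'; python3 - <<'E'
from h import *
f=grab_frame('scene');np.save('scene9.npy',f);s=grab_frame('side');np.save('side9.npy',s)
# project expected stamp top corners & board x0 line
E
```

```text
clock: 29.4
eef_pos: [606.3, -270.9, 13.6]
tcp_rot: [2.619, -0.0, 1.352]
contact_force: [-3.7, -0.7, -3.2]
opening: 0.634
grasp_force: 54.7
clock: 29.65
eef_pos: [606.5, -271.0, 13.5]
tcp_rot: [2.619, -0.0, 1.352]
contact_force: [-10.8, 0.2, 3.0]
opening: 0.635
grasp_force: 55.5
```

```bash
python3 -m creep '[{"x":0,"y":-0.9,"z":-0.5,"rx":0,"ry":0,"rz":0,"hand":50},{"x":-4,"y":0,"z":0,"rx":0,"ry":0,"rz":0,"hand":50},{"x":-3,"y":0,"z":0,"rx":0,"ry":0,"rz":0,"hand":50},{"x":0,"y":0,"z":0,"rx":0,"ry":0,"rz":0,"hand":50}]';python3 -m creep '[{"x":-1.2,"y":0,"z":0,"rx":0,"ry":0,"rz":0,"hand":50},{"x":0,"y":0,"z":0,"rx":0,"ry":0,"rz":0,"hand":50}]';python3 -m creep '[{"x":-1.2,"y":0,"z":0,"rx":0,"ry":0,"rz":0,"hand":50},{"x":0,"y":0,"z":0,"rx":0,"ry":0,"rz":0,"hand":50}]'
```

```text
clock: 30.25
eef_pos: [605.1, -277.3, 13.7]
tcp_rot: [2.619, -0.001, 1.353]
contact_force: [-3.9, 3.3, -1.6]
opening: 0.637
grasp_force: 54.8
clock: 30.5
eef_pos: [604.9, -278.2, 13.7]
tcp_rot: [2.619, -0.002, 1.353]
contact_force: [-4.4, 3.9, -1.6]
opening: 0.637
grasp_force: 54.8
clock: 30.75
eef_pos: [604.6, -279.3, 13.7]
tcp_rot: [2.619, -0.002, 1.353]
contact_force: [-2.7, 3.6, -0.9]
opening: 0.637
grasp_force: 54.8
```

```bash
python3 -m creep '[{"x":-1.2,"y":0,"z":0,"rx":0,"ry":0,"rz":0,"hand":50},{"x":0,"y":0,"z":0,"rx":0,"ry":0,"rz":0,"hand":50}]';python3 -m creep '[{"x":-1,"y":0,"z":0,"rx":0,"ry":0,"rz":0,"hand":50},{"x":0,"y":0,"z":0,"rx":0,"ry":0,"rz":0,"hand":50}]'
```

```text
clock: 31.0
eef_pos: [604.5, -279.7, 13.7]
tcp_rot: [2.619, -0.003, 1.354]
contact_force: [-2.4, 6.9, -1.7]
opening: 0.635
grasp_force: 54.8
clock: 31.25
eef_pos: [604.5, -279.6, 13.7]
tcp_rot: [2.619, -0.004, 1.355]
contact_force: [-1.5, 10.3, -0.0]
opening: 0.633
grasp_force: 54.9
```

```bash
python3 -m creep '[{"x":0,"y":-0.3,"z":0.9,"rx":0,"ry":0,"rz":0,"hand":50},{"x":0,"y":0,"z":0,"rx":0,"ry":0,"rz":0,"hand":50}]';python3 -m creep '[{"x":0,"y":-0.2,"z":0.6,"rx":0,"ry":0,"rz":0,"hand":50},{"x":0,"y":0,"z":0,"rx":0,"ry":0,"rz":0,"hand":50}]'; python3 -c "
from rig import *;print(sense()['wrist_torque'])"
```

```text
clock: 31.5
eef_pos: [604.6, -279.6, 13.2]
tcp_rot: [2.618, -0.004, 1.356]
contact_force: [-6.5, 11.8, 7.8]
opening: 0.632
grasp_force: 55.9
clock: 31.75
eef_pos: [604.7, -279.6, 13.1]
tcp_rot: [2.618, -0.004, 1.356]
contact_force: [-10.9, 13.9, 15.6]
opening: 0.63
grasp_force: 56.9
[1.45961548 0.54924646 1.29012665]
```

```bash
python3 -m creep '[{"x":0,"y":0,"z":0,"rx":0,"ry":0,"rz":0,"hand":60},{"x":0,"y":0,"z":0,"rx":0,"ry":0,"rz":0,"hand":64},{"x":0,"y":0,"z":0,"rx":0,"ry":0,"rz":0,"hand":64},{"x":0,"y":0,"z":-6,"rx":0,"ry":0,"rz":0,"hand":66},{"x":0,"y":0,"z":-15,"rx":0,"ry":0,"rz":0,"hand":70},{"x":0,"y":0,"z":-25,"rx":0,"ry":0,"rz":0,"hand":72},{"x":0,"y":0,"z":-30,"rx":0,"ry":0,"rz":0,"hand":72},{"x":0,"y":0,"z":0,"rx":0,"ry":0,"rz":0,"hand":72},{"x":0,"y":0,"z":0,"rx":0,"ry":0,"rz":0,"hand":72}]'; python3 - <<'E'
from h import *
np.set_printoptions(precision=1,suppress=True)
w=get_calibration('wrist');f=grab_frame('wrist');np.savez('w10.npz',f=f,**w)
go((604.6,-279.6,40),77.6,-30,-40)
xb=np.array([.9767,-.2147,0]);yb=np.array([.2147,.9767,0])
px=lambda c,X:(lambda v:v[:2]/v[2])(c['K']@(c['R']@X+c['t']))
c0=635*xb-144.4*yb
g=cv2.cvtColor(f,cv2.COLOR_RGB2HSV)
for e in(-70,70):
  for q in(-16.2,16.2,32.3):
    print(e,q,px(w,c0+e*yb+q*xb+[0,0,68 if q<30 else 46]))
# hsv profiles across the bar (tool y) at three rows, z=68 plane
for e in(-50,0,50):
    P=[px(w,c0+e*yb+q*xb+[0,0,68]) for q in range(-26,58,3)]
    print(e,' '.join('%d:%d/%d/%d'%(q,*g[int(p[1]+.5),int(p[0]+.5)]) for q,p in zip(range(-26,58,3),P) if 0<=p[0]<559 and 0<=p[1]<419))
E
```

```text
clock: 32.88
eef_pos: [567.9, -274.4, 78.1]
tcp_rot: [2.618, -0.0, 1.351]
contact_force: [0.1, 0.4, -0.1]
opening: 0.843
grasp_force: 0.0
t 32.925 TCP [ 567.7 -274.2   77.6] -> [ 585.1 -275.3   74.6]
rot [-0.  0. -0.] shift in new frame [ 2.6 13.4 11.2] in old [ 2.7 13.4 11.2]
-70 -16.2 [275.  338.8]
-70 16.2 [316.1 324.1]
-70 32.3 [316.  303.6]
70 -16.2 [273.7 109.6]
70 16.2 [322.6 110.1]
70 32.3 [321.7 111.1]
-50 -26:17/129/103 -23:17/127/104 -20:17/126/103 -17:17/126/105 -14:16/130/98 -11:10/166/46 -8:16/134/76 -5:17/126/109 -2:17/125/108 1:16/124/109 4:17/127/108 7:16/132/87 10:11/161/65 13:15/136/111 16:16/136/142 19:14/163/117 22:14/162/123 25:14/162/124 28:14/162/121 31:14/159/120 34:19/16/171 37:20/13/175 40:20/13/173 43:20/13/174 46:20/13/174 49:21/15/175 52:23/12/174 55:23/8/134
0 -26:17/125/147 -23:17/126/146 -20:17/126/146 -17:17/126/150 -14:15/133/127 -11:10/162/74 -8:16/130/141 -5:17/125/173 -2:17/125/173 1:17/124/173 4:17/124/173 7:17/126/160 10:11/159/74 13:14/140/102 16:16/137/140 19:14/163/117 22:14/162/121 25:14/162/121 28:14/163/117 31:14/159/117 34:21/15/172 37:26/10/177 40:36/7/178 43:30/9/177 46:21/14/176 49:21/14/177 52:23/12/176 55:25/9/176
50 -26:17/127/147 -23:17/127/147 -20:17/128/146 -17:17/127/155 -14:16/129/136 -11:11/161/73 -8:17/128/160 -5:17/125/174 -2:17/125/173 1:17/125/173 4:17/126/174 7:17/128/160 10:11/159/74 13:13/147/92 16:16/134/152 19:14/162/118 22:14/162/121 25:14/162/118 28:14/163/114 31:14/158/126 34:23/13/172 37:25/9/176 40:20/13/175 43:21/14/176 46:23/12/176 49:38/6/177 52:25/9/177 55:26/10/176
```

```bash
python3 - <<'E'
from h import *
np.set_printoptions(precision=2,suppress=True)
z=np.load('w10.npz');f=z['f'];w={k:z[k] for k in'KRt'}
xb=np.array([.9767,-.2147,0]);yb=np.array([.2147,.9767,0]);c0=635*xb-144.4*yb
px=lambda X:(lambda v:v[:2]/v[2])(w['K']@(w['R']@X+w['t']))
S=cv2.cvtColor(f,cv2.COLOR_RGB2HSV)[:,:,1].astype(np.float32)
def s(X):
    p=px(X).astype(np.float32);return cv2.remap(S,p[:1][None],p[1:][None],1)[0,0]
qs=np.arange(15,45,.25);E=[];B=[]
ee=np.arange(-60,66,5.)
for e in ee:
    v=np.array([s(c0+e*yb+q*xb+[0,0,46]) for q in np.arange(20,75,.25)]);i=np.argmin(v[8:]-v[:-8])+4;E.append(np.arange(20,75,.25)[i])
    qq=np.arange(13,22,.25);v=np.array([s(c0+e*yb+q*xb+[0,0,68]) for q in qq]);i=np.argmax(v[6:]-v[:-6])+3;B.append(qq[i])
for n,a in(('outer',E),('bar',B)):
    a=np.array(a);m=np.abs(a-np.median(a))<2.5;k=np.polyfit(ee[m],a[m],1);print(n,np.median(a),'slope deg',np.degrees(k[0]),m.sum())
print('gap x (mm, 0 = touching):',np.median(E)-np.median(B)-36.15)
g=cv2.cvtColor(f,cv2.COLOR_RGB2HSV)
print(' '.join('%d:%d/%d/%d'%(e,*g[int(p[1]+.5),int(p[0]+.5)]) for e in range(-56,-110,-2) for p in[px(c0+e*yb+[0,0,68])] if p[1]<419.4))
print(' '.join('%d:%d/%d/%d'%(e,*g[int(p[1]+.5),int(p[0]+.5)]) for e in range(56,80,2) for p in[px(c0+e*yb+[0,0,68])] if p[1]<419.4))
E
```

```text
outer 51.0 slope deg 0.022077272839901015 24
bar 16.5 slope deg -0.15180933033381006 26
gap x (mm, 0 = touching): -1.6499999999999986
-56:16/126/103 -58:13/142/61 -60:11/163/47 -62:15/140/73 -64:16/126/107 -66:17/127/108 -68:16/131/103 -70:15/31/131 -72:26/10/174 -74:20/13/174 -76:18/15/172 -78:30/7/174 -80:38/6/175 -82:26/10/174 -84:23/12/174 -86:20/13/172 -88:20/13/171 -90:20/13/173 -92:26/12/173 -94:20/13/172 -96:20/14/162 -98:19/14/145 -100:120/8/33 -102:105/60/17 -104:105/57/18 -106:120/43/12 -108:100/59/13
56:11/164/73 58:15/137/112 60:17/126/172 62:17/125/173 64:17/125/172 66:17/125/172 68:17/125/173 70:17/125/172 72:17/136/105 74:14/168/53 76:15/172/52 78:14/172/52
```

```bash
python3 - <<'E'
from h import *
z=np.load('w10.npz');f=z['f'];w={k:z[k] for k in'KRt'}
xb=np.array([.9767,-.2147,0]);yb=np.array([.2147,.9767,0]);c0=635*xb-144.4*yb
def prof(n,f,c,pts,lab):
    g=cv2.cvtColor(f,cv2.COLOR_RGB2HSV)
    o=[]
    for l,X in zip(lab,pts):
        v=c['K']@(c['R']@X+c['t']);p=v[:2]/v[2]
        if 0<=p[0]<559 and 0<=p[1]<419:o.append('%d:%d/%d/%d'%(l,*g[int(p[1]+.5),int(p[0]+.5)]))
    print(n,' '.join(o))
es=range(72,140,5)
prof('wrist base beyond +y, q=0',f,w,[c0+e*yb+[0,0,12] for e in es],es)
prof('wrist base q=-60',f,w,[c0+e*yb-60*xb+[0,0,12] for e in es],es)
es=range(-100,90,4)
for n in('side','scene'):
    fr=grab_frame(n);np.save(n+'10.npy',fr);c=get_calibration(n)
    prof(n+' top',fr,c,[c0+e*yb+[0,0,68] for e in es],es)
    prof(n+' battentop',fr,c,[c0+e*yb-50*xb+[0,0,46] for e in range(-100,-50,3)],range(-100,-50,3))
E
```

```text
wrist base beyond +y, q=0 72:17/128/126 77:18/100/148 82:17/100/148 87:18/101/147 92:17/101/147 97:17/101/147 102:18/98/145 107:17/100/145 112:18/99/144 117:17/99/144 122:17/100/143 127:17/101/144 132:17/99/141 137:17/100/140
wrist base q=-60 72:18/100/148 77:17/101/149 82:18/99/149 87:17/101/149 92:18/100/148 97:18/99/154 102:17/99/159 107:17/100/158 112:17/99/157 117:17/100/156 122:17/100/155 127:18/100/153
side top -100:14/165/88 -96:15/154/109 -92:17/136/182 -88:18/139/160 -84:17/135/153 -80:18/136/156 -76:17/136/141 -72:17/141/136 -68:17/135/134 -64:17/137/130 -60:14/152/62 -56:15/146/94 -52:17/136/129 -48:16/139/112 -44:10/159/61 -40:13/156/62 -36:17/135/128 -32:18/136/129 -28:12/167/98 -24:13/161/106 -20:18/137/212 -16:17/135/216 -12:16/141/185 -8:16/147/156 -4:17/136/214 0:18/136/214 4:15/143/146 8:12/160/115 12:15/144/156 16:17/134/219 20:17/135/214 24:13/161/106 28:17/135/214 32:17/135/215 36:15/143/161 40:13/158/105 44:17/135/214 48:17/135/218 52:17/136/214 56:12/159/106 60:15/141/157 64:17/135/219 68:18/134/217 72:17/119/207 76:18/107/214 80:18/109/217 84:18/108/218 88:19
[... 505 characters left out ...]
/83 -36:19/113/99 -32:19/113/99 -28:14/129/73 -24:18/120/132 -20:18/120/132 -16:16/122/138 -12:15/133/92 -8:18/125/131 -4:18/121/137 0:18/119/152 4:15/129/99 8:15/131/105 12:18/124/142 16:19/118/166 20:15/130/110 24:15/130/110 28:17/119/141 32:18/124/152 36:17/127/94 40:17/127/94 44:18/124/134 48:18/119/167 52:17/125/124 56:15/129/105 60:17/125/133 64:18/121/167 68:18/122/142 72:18/122/142 76:17/118/93 80:19/118/125 84:18/124/148 88:17/118/115
scene battentop -100:30/12/103 -97:30/10/101 -94:30/10/101 -91:14/55/98 -88:14/55/98 -85:14/134/80 -82:14/134/80 -79:14/155/69 -76:14/155/69 -73:14/147/71 -70:14/147/71 -67:12/140/53 -64:12/140/53 -61:16/146/49 -58:16/146/49 -55:14/133/50 -52:14/133/50
```

```bash
python3 -c "
from rig import *;s=sense();print(s['clock'],s['contact_force'],s['grasp_force']);print(sign_off())"
```

```text
33.025 [ 0.59233591 -0.69535492 -0.03168813] 0.0
the job is handed in; nothing more can be done
None
```

I rolled the stamp until the chevron flat faced up, set it on the inking board against both battens, let go and handed the job in at 33 s. Force contact and camera checks put it flush and parallel to the long batten to about 0.2°. The bystanders were not re-measured at the end, and no verdict came back.

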